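# Chock a turned billet on the marking-out stand and fold its swing stop away

### The arm

A 7-joint arm with a two-finger parallel gripper is mounted at the origin on a cart in front of the work surface, level with it; the furniture and walls round the work are solid. World frame = base frame: x ahead of the robot, y to its left, z up, the work surface at z = 0. Lengths are in m, angles in degrees, forces in N, time in s.
With the tool pointing down it reaches from about 0.425 to 0.875 m from the base axis. Payload 8.4 kg.
Tool frame: the origin (TCP) lies between the finger pads; the fingertips stand 25 mm ahead of it and the grasp point (between the pads) lies 6 mm ahead of it; z points along the fingers, y is the line along which they close (so a half turn about z gives the same grasp; the last joint's range is limited). The gripper opens to 85 mm and grips with 20 to 120 N. Pads are 22 mm wide; open, the fingers measure 114 mm over their backs; the gripper's body (76 mm by 85 mm) begins 54 mm behind the grasp point. The pads swing forward as they close: fully open they stand 13 mm farther back than shut.
Start: joints at [-69.912, 19.091, 2.286, 83.961, -0.768, 76.965, -3.352], TCP at [0.283, 0.585, 0.256] pointing down, gripper open.
Joint ranges: [-147.57, 147.57], [-21.85, 119.76], [-74.77, 79.35], [14.55, 137.4], [-85.83, 265.84], [4.83, 119.75], [-152.11, 152.11]. Speed limits (degrees/s): [127.2, 127.2, 159.86, 159.86, 180, 180, 180].

### API

Orientations are given as [roll, pitch, yaw] about the fixed x, y, z axes, in that order (R = Rz(yaw) Ry(pitch) Rx(roll)).
In Python, from workcell import bot gives the robot as it stands.
- The arm moves only by the shell command python3 -m jog 'ROWS' [FORCE]. ROWS is JSON, a list that holds one entry, the list of rows, each a list of 7 numbers: the closure in counts, from 0 (fully open) to 255 (shut), then the shift along the world's x, y, z in cm, then the turn, a rotation vector about the world's x, y, z in rad. In form: [[[grip, tx, ty, tz, wx, wy, wz], ...]]. A call has 1 to 5 rows; each row shifts and turns the commanded pose from where the row before left it; what a row does not reach is not made up. A row lasts 1/12 s, in which the tool goes at most 41.7 mm and 7.16 degrees, less where a joint would pass 70% of its speed; a pose out of reach is approached as far as the arm can. A call with a gripper value outside its range is refused whole. The fingers move at their own pace and stop on an object; FORCE is the grip in N (left out, the last holds). Time passes only in rows, so rows that do not move let the fingers close. It gives the time, the measured TCP pose, the force, the opening and the grip force at its end, in the units of the state.
- bot.read_state(): the state, without advancing time (a new reading comes with each control period).
- bot.snapshot(name): name is "side" or "top" or "wrist"; returns a dict with "image" (384x512x3 uint8, red, green, blue), "range_z" (384x512 float32, m along the optical axis (not along the pixel's ray), 0 where there is no reading), "fx", "fy", "cx", "cy" (pixels), "eye" and "rotation" of the camera in the world; the wrist camera has in their place "tool_from_camera" (4x4, takes a point from camera to tool coordinates, whose origin is the TCP and whose axes are the flange's). Camera axes: x right, y up, looking along -z (the intrinsics and any distortion apply to the point x, -y, -z); pixel columns grow to the right and rows downward; lengths in m; the calibration is good to about 2 mm. A picture is of the moment at which its call begins: read the wrist's pose just before it.
- bot.hand_in(): hands the job in; it is judged then, once.
The state is a dict: "time": time; "q": joint angles; "joint_velocities": joint speeds; "joint_torque": joint torques, N m; "ee_pos": TCP position; "eef_rot": TCP orientation; "wrist_force": force on the tool from outside, world axes, zero at the start; "wrist_torque": the same for the moment, N m; "grip_width": finger opening in m; "gripper_force": force on a finger pad.
Only numpy, scipy, OpenCV 4.12 (cv2) and the standard library are available. Lean on these libraries where they do the work, as an engineer would, in place of code of your own. Each camera call takes 0.05 s, during which the arm holds its last target. There are 200 camera calls.

### The job

The round billet on the sloping marking-out stand is kept from rolling down only by the swing stop, which is in the way of marking it. Move the tin from the board to stand flat on the bench, push the low wooden chock, nose first, up the slope under the stop bar until it is snug against the middle of the billet's low side, and only then swing the stop bar right over until it lies down on its rest pads, so that the billet stays where it is, resting on the chock. Leave the tall chock, which does not fit under the bar, and the other things on the bench where they are.

Things in the scene. Friction and masses are not known exactly. Their poses are not given: they have to be found in the camera images.
- stand: Sloping marking-out stand, fixed. Origin on the bench under its middle; x points level up the slope, y along the billet, z up. Board: x -113 (low edge) to +114 mm, y -92 to +92, upper face at z = 37.1 mm + 0.158 x (9 degrees). The closed stop bar (10 mm rod) crosses at x = 4 mm, its underside 39 mm above the board; its arms run outside the board's sides, so the way under it is open.
- billet_center (a point): Centre of the loose billet: roughed wooden spindle, 70 mm in diameter, 160 mm long, two grooves, a spigot at each end, 0.3 to 0.65 kg. It lies along the stand's y, touching the board at the stand's x = 50 mm; its centre is at the stand's x = 44, z = 80, y within 8 mm of 0. It rolls towards the stand's -x if nothing holds it.
- low_chock_center (a point): Centre of the low chock: plain loose hardwood wedge 86 long, 52 wide, 27 mm high, 0.1 to 0.15 kg. x points to the nose (3 mm high, 43 mm ahead), z up. The face rises from the nose at 30 degrees over 42 mm; the rest is flat-topped with upright sides to the heel. Touching the billet, its centre is at the stand's x = -9, z = 49 mm, and it is tilted with the board. Friction about 0.6.
- low_chock_nose (a point): Middle of the low chock's nose at its underside, 43 mm ahead of the centre and 13.5 mm below it; same axes. It is at the stand's x = 36 mm when the chock touches the billet.
- tall_chock_center (a point): Centre of the tall chock: a like wedge, 104 long, 60 wide, 56 mm high, too tall for the gap under the stop bar; it stays where it is. The two chocks may lie in either of two places on the left.
- stop_bar (a joint): Swing of the stop bar (a U of 10 mm steel rod across the billet's low side): 0 closed against the billet, growing as it goes up and over, away from the billet, to 2.35 rad, where it lies on two rubber pads over the low part of the board. The hinge is stiff (0.06 N m) and stays where it is left.
- bar_handle (a point): Middle of the stop bar's turned wooden handle, 57 mm long, 20 mm thick, which sticks out beyond the board's right side (131 mm from the stand's middle, on its -y side), its axis along the stand's y. It swings on a circle of radius 55 mm about bar_hinge in the stand's x-z plane: about 81 mm above the bench when closed, 36 mm when open.
- bar_hinge (a point): Point on the stop bar's hinge line (along the stand's y) in the middle of the stand's width, at the stand's x = -30, z = 40 mm; axes as the stand's.
- front_block: Obstacle, fixed: wooden block with three turning tools standing in it handle up, in front of the robot between the stand and the chocks; it fills 75 mm in x, 145 mm in y round its origin and is 225 mm high. Pass well above it or round it.
- light_gouge: bystander, loose: small turning gouge with a wooden handle, 176 x 32 x 31 mm, lying; origin under its middle
- bradawl: bystander, loose: bradawl, 151 x 25 x 26 mm, lying; origin under its middle
- former: bystander, loose: turned wooden cup-shaped former, 62 mm across and 55 mm high, standing; origin under its middle
- former_left: bystander, loose: another turned former, 66 mm across and 60 mm high, standing; origin under its middle
- tin_center (a point): Centre (half-way up) of the flat blue-lidded tin, loose, 57 (x) x 87 (y) x 23 mm high, 0.16 kg, lying on the low part of the board with its long side across the slope, tilted with the board; z out of its lid. The bench just left of the stand is free for it (its centre at the stand's x = 30, y = 155 mm, long side along y).
Not all that is in view belongs to the job. Leave any red look-alike of the part that bears tin_center alone.

How it is judged (in metres and radians):
On the way, in this order (a step that is already met when the one before it is completed fails the run):
1. with the stop bar still closed, the low chock lies on the board under the bar, nose up the slope, pushed up to within about 5 mm of touching the billet's low side (value of joint stop_bar below 0.2 rad and x of low_chock_nose in the frame of stand between 0.03 and 0.055 m and y of low_chock_nose in the frame of stand between -0.03 and 0.03 m and z of low_chock_center in the frame of stand below 0.058 m and angle between the x axis of low_chock_center and the x axis of stand, either way round below 0.45 rad), for 0.2 s.
2. the stop bar has been swung over (past 2.1 rad) (value of joint stop_bar above 2.1 rad), for 0.1 s.
At the end, for the whole second after the job is handed in: The tin stands flat on the bench; the stop bar lies open (past 2.1 rad); the billet is at rest on the board where it was (12 mm down to 15 mm up the slope, square within 0.12 rad) and rests against the low chock, on its low side within 30 mm of the board's middle (height (world z) of tin_center below 0.015 m and angle between tin_center's own z axis and vertical below 0.1 rad and value of joint stop_bar above 2.1 rad and x of billet_center in the frame of stand between 0.032 and 0.06 m and z of billet_center in the frame of stand between 0.072 and 0.092 m and angle between the y axis of billet_center and the y axis of stand, either way round below 0.12 rad and contact force between low_chock and billet above 0.15 N and x of low_chock_center in the frame of stand below 0.02 m and y of low_chock_center in the frame of stand between -0.03 and 0.03 m and linear speed of each of billet, low_chock below 0.01 m/s and angular speed of billet below 0.15 rad/s); the robot touches nothing.
It fails at once if the billet rolls down the slope (more than 25 mm from where it lay) or off the stand (x of billet_center in the frame of stand below 0.019 m or z of billet_center in the frame of stand below 0.06 m).
It fails at once if the tall chock is moved by more than 40 mm (distance of tall_chock_center from where it was at the start of the episode above 0.04 m).
It fails at once if a bystander is moved by more than 40 mm (distance of any of light_gouge, bradawl, former, former_left from where it was at the start of the episode above 0.04 m).
It also fails if it takes over 72 s, if anything falls off the work surface, if the arm or the gripper's body presses on something with over 40 N, if the wrist force passes 120 N, or if a joint passes its speed limit or range.

## Working session

There is one attempt and no reset: what is moved stays moved. The work goes in short steps, Python scripts to look and compute and a shell command to move; the robot and the scene stay as the last step left them, time stands still between calls to the robot, and variables do not carry over. Pictures are saved under pics/ and viewed, at most 10 in all, crops included, and the job is handed in when it is done.

```bash
mkdir -p pics; ls
cat > h.py <<'E'
import numpy as np, cv2
from workcell import bot
from scipy.spatial.transform import Rotation as R
def snap(n):
    s=bot.read_state(); d=bot.snapshot(n)
    if n=='wrist':
        T=np.eye(4);T[:3,:3]=R.from_euler('xyz',s['eef_rot'],degrees=True).as_matrix();T[:3,3]=s['ee_pos']
        T=T@np.array(d['tool_from_camera']);d['eye']=T[:3,3];d['rotation']=T[:3,:3]
    z=d['range_z'];v,u=np.mgrid[:384,:512]
    c=np.stack([(u-d['cx'])/d['fx']*z,-(v-d['cy'])/d['fy']*z,-z],-1)
    d['P']=c@np.array(d['rotation']).T+np.array(d['eye']); d['P'][z<=0]=np.nan
    return d
def save(d,name): cv2.imwrite('pics/'+name,cv2.cvtColor(d['image'],cv2.COLOR_RGB2BGR))
E
python3 - <<'E'
from h import *
a=snap('side');b=snap('top')
im=np.vstack([a['image'],b['image']])
cv2.imwrite('pics/a.png',cv2.cvtColor(cv2.resize(a['image'],(800,600)),cv2.COLOR_RGB2BGR))
cv2.imwrite('pics/b.png',cv2.cvtColor(cv2.resize(b['image'],(800,600)),cv2.COLOR_RGB2BGR))
for d in(a,b): print(d['eye'],d['rotation'],d['fx'],[k for k in d])
np.savez('s0.npz',A=a['P'],B=b['P'],a=a['image'],b=b['image'])
print(bot.read_state())
E
```

```text
picsTraceback (most recent call last):
  File "<stdin>", line 2, in <module>
  File "h.py", line 11, in snap
    d['P']=c@np.array(d['rotation']).T+np.array(d['eye']); d['P'][z<=0]=np.nan
           ~~~~~~~~~~~~~~~~~~~~~~~~~~~^~~~~~~~~~~~~~~~~~~
ValueError: operands could not be broadcast together with shapes (384,512) (3,)
```

Run:
```python
from workcell import bot
for n in('side','top'):
    d=bot.snapshot(n); print({k:v for k,v in d.items() if k not in('image','range_z')})
print(bot.read_state())
```

```text
{'fx': 409.38310583229963, 'fy': 409.38310583229963, 'cx': 253.6742307417072, 'cy': 192.65093175517998, 'eye': array([0.54679552, 0.89064622, 0.80292733]), 'rotation': array([  51.5155663 ,   -0.25278456, -177.83281854])}
{'fx': 473.5891160179853, 'fy': 473.5891160179853, 'cx': 249.543252960073, 'cy': 192.53958848732256, 'eye': array([ 0.35082033, -0.02953511,  1.58733073]), 'rotation': array([  9.93337877,  -1.03297007, -88.70349392])}
{'time': 0.15, 'q': array([-69.91403208,  19.12035732,   2.28360864,  84.00011739,
        -0.76893338,  76.96483554,  -3.35314557]), 'joint_velocities': array([-0.11933272, -0.2171863 ,  0.07288391, -0.19317586, -0.00306359,
        0.02127888,  0.03530771]), 'joint_torque': array([ 3.35459306e-03, -6.59047365e+01,  1.36802629e+00, -4.05866790e+01,
        1.70762488e-02,  9.78245720e-03, -2.02227295e-05]), 'ee_pos': array([0.28245029, 0.58506096, 0.25564307]), 'eef_rot': array([-1.79929966e+02,  3.02344259e-03,  1.54228780e+02]), 'wrist_force': array([0.15863179, 0.08521362, 0.90074375]), 'wrist_torque': array([-0.02214861, -0.00191281,  0.03219219]), 'gripper_force': 0.0, 'grip_width': 0.08572172156287362}
```

```bash
sed -i "s/    z=d\['range_z'\]/    if np.ndim(d['rotation'])==1: d['rotation']=R.from_euler('xyz',d['rotation'],degrees=True).as_matrix()\n    z=d['range_z']/" h.py
python3 - <<'E'
from h import *
a=snap('side');b=snap('top')
cv2.imwrite('pics/a.png',cv2.cvtColor(cv2.resize(a['image'],(800,600)),cv2.COLOR_RGB2BGR))
cv2.imwrite('pics/b.png',cv2.cvtColor(cv2.resize(b['image'],(800,600)),cv2.COLOR_RGB2BGR))
np.savez('s0.npz',A=a['P'],B=b['P'],a=a['image'],b=b['image'])
for d in(a,b): print(np.nanpercentile(d['P'].reshape(-1,3),[2,50,98],axis=0), (d['range_z']>0).mean())
E
```

```text
[[-0.27642932 -1.17798705 -0.73675215]
 [ 0.56974395  0.06969306  0.07702061]
 [ 1.67157474  0.61182861  0.53566936]] 0.9909617106119791
[[-0.05704836 -0.77988477 -0.74279758]
 [ 0.62038081 -0.07220746  0.01599368]
 [ 1.667703    0.73094624  0.67548477]] 0.9842936197916666
```

View pics/a.png

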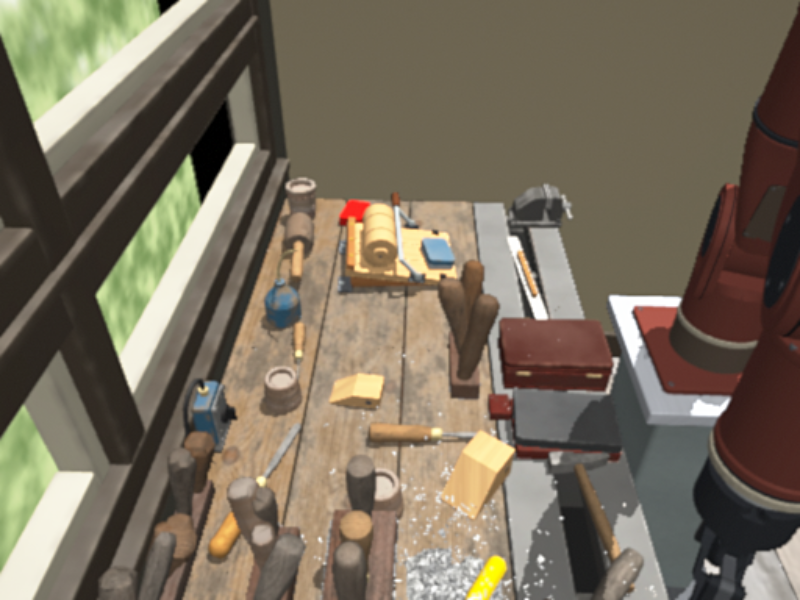

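View pics/b.png

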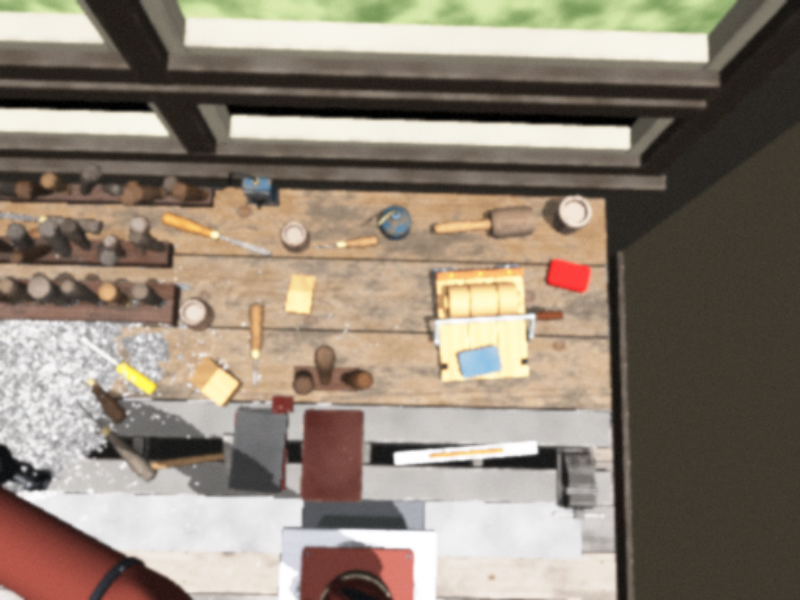

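Side view: blue tin at (438,250) on the board, red look-alike at (357,212) beyond the billet (leave). Low, flat wedge at (357,390) (top view (300,294)); the tall wedge at (478,472) (top (215,380)). The bar lies at x≈400 with its handle on the far side.

Run:
```python
from h import *
s=np.load('s0.npz');P=s['B'];im=s['b'];hsv=cv2.cvtColor(im,cv2.COLOR_RGB2HSV)
def reg(x0,y0,x1,y1):
    m=np.zeros((384,512),bool);m[int(y0*.64):int(y1*.64),int(x0*.64):int(x1*.64)]=1;return m
bench=P[reg(340,300,420,330)];print('bench z',np.nanmedian(bench[:,2]))
z0=np.nanmedian(bench[:,2])
def rect(m,n):
    q=P[m];q=q[~np.isnan(q[:,0])];r=cv2.minAreaRect((q[:,:2]*1000).astype(np.float32));print(n,len(q),'c',r,'z',np.percentile(q[:,2],[5,50,95]).round(4));return q
sat=hsv[...,1];hue=hsv[...,0]
tin=reg(445,335,515,390)&(hue>95)&(hue<125)&(sat>80)
tq=rect(tin,'tin')
A=np.c_[tq[:,:2],np.ones(len(tq))];print('tin plane',np.linalg.lstsq(A,tq[:,2],rcond=None)[0])
for n,r in(('low',(275,265,325,325)),('tall',(185,345,250,410))):
    q=rect(reg(*r)&(P[...,2]>z0+.006),n)
    hi=q[q[:,2]>np.percentile(q[:,2],95)-.004];print('  top face c',cv2.minAreaRect((hi[:,:2]*1000).astype(np.float32)),'all mean',q.mean(0))
st=reg(425,340,540,385)&(P[...,2]>z0+.01)&(P[...,2]<.06)&~tin
q=rect(st,'boardlow');A=np.c_[q[:,:2],np.ones(len(q))];print(np.linalg.lstsq(A,q[:,2],rcond=None)[0])
w=reg(425,255,540,385)&(P[...,2]>z0+.012)
rect(w,'stand all')
bil=reg(430,265,530,325)&(P[...,2]>.095);rect(bil,'billet top')
han=reg(538,300,570,330)&(P[...,2]>z0+.03);rect(han,'handle')
rect(reg(180,295,212,330)&(P[...,2]>.03),'former')
rect(reg(285,340,380,400)&(P[...,2]>.03),'block')
```

```text
bench z 0.00025660979727415434
tin 67 c ((496.32415771484375, -251.38844299316406), (37.8216438293457, 25.22671890258789), 52.16010284423828) z [0.0412 0.0467 0.0533]
tin plane [ 0.19262583  0.03457789 -0.03999195]
low 410 c ((639.1738891601562, 146.0794677734375), (134.04586791992188, 102.89205169677734), 3.9242663383483887) z [0.007  0.0231 0.0325]
  top face c ((619.8980102539062, 143.87786865234375), (50.40158462524414, 46.09341812133789), 86.17816925048828) all mean [0.63527901 0.14211619 0.02121892]
tall 678 c ((457.8187561035156, 313.16644287109375), (135.61740112304688, 137.5625762939453), 1.37717866897583) z [0.007  0.0487 0.0606]
  top face c ((433.48736572265625, 294.93035888671875), (52.88344192504883, 59.68955612182617), 55.77147674560547) all mean [0.44655202 0.30920172 0.03970032]
boardlow 1352 c ((504.70965576171875, -247.541015625), (85.08900451660156, 216.9935302734375), 1.8416240215301514) z [0.0177 0.0303 0.0518]
[0.0703205  0.03614921 0.00619432]
stand all 3974 c ((580.1038818359375, -249.373291015625), (237.05397033691406, 213.16256713867188), 1.389534592628479) z [0.0214 0.0485 0.1137]
billet top 848 c ((616.488525390625, -239.88143920898438), (73.4128646850586, 158.3887939453125), 5.153749465942383) z [0.097  0.1101 0.1178]
handle 90 c ((593.2855224609375, -381.5221252441406), (17.223865509033203, 53.54547119140625), 1.799251675605774) z [0.0834 0.0899 0.0962]
former 295 c ((584.672607421875, 358.4382019042969), (56.50742721557617, 60.04462432861328), 63.15083312988281) z [0.0347 0.054  0.0644]
block 949 c ((465.0381164550781, 64.23079681396484), (89.0594482421875, 161.82272338867188), 6.238274574279785) z [0.0368 0.1657 0.198 ]
```

Run:
```python
from h import *
s=np.load('s0.npz');
i=s['b'];c=cv2.resize(i[160:250,260:380],(800,600),interpolation=cv2.INTER_CUBIC)
e=cv2.resize(i[160:270,110:230],(640,586))
cv2.imwrite('pics/c.png',cv2.cvtColor(c,cv2.COLOR_RGB2BGR));cv2.imwrite('pics/d.png',cv2.cvtColor(e,cv2.COLOR_RGB2BGR))
```

```text
(no output)
```

View pics/c.png

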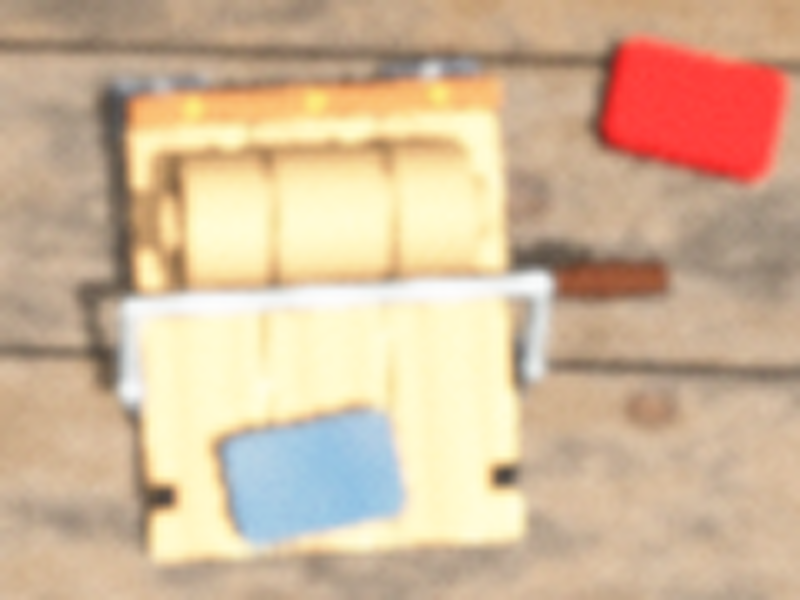

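View pics/d.png

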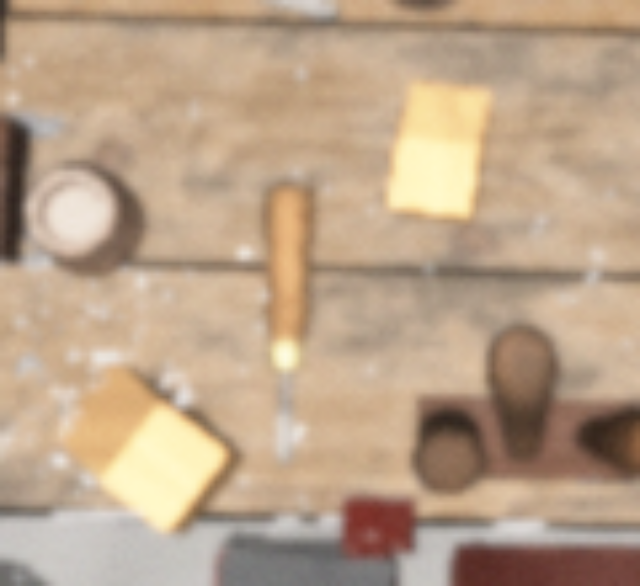

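Crop c: the blue tin on the board at (312,475) is the one (blue lid, on low board); the red one at (695,108) is the look-alike. Crop d: low chock at (440,150), nose towards the top (+x); the larger tall chock at (150,450).

Run:
```python
from h import *
d=snap('top');Rm=d['rotation'];e=d['eye']
def cast(u,v,z):
    r=Rm@np.array([(u-d['cx'])/d['fx'],-(v-d['cy'])/d['fy'],-1]);return e+r*(z-e[2])/r[2]
c=lambda x,y,z:cast(260+.15*x-.4,160+.15*y-.4,z)
k=lambda x,y,z:cast(110+x/5.333-.4,160+y/5.333-.4,z)
f=lambda p:(np.array(p)*1000).round(1)
B=[c(152,560,.0192),c(525,540,.0192),c(500,80,.055),c(130,97,.055)]
for p in B: print('board',f(p))
ax=(B[3]+B[2]-B[0]-B[1])/2;ay=(B[0]+B[3]-B[1]-B[2])/2
print('len',np.hypot(*ax[:2]),np.hypot(*ay[:2]),'yaw',np.degrees(np.arctan2(ax[1],ax[0])),np.degrees(np.arctan2(-ay[0],ay[1])),'ctr',f(np.mean(B,0)))
h=[c(555,280,.086),c(667,277,.086)];print('handle',f(h))
bar=[c(125,303,.088),c(548,280,.088)];v=bar[0]-bar[1];print('bar',f(bar),np.degrees(np.arctan2(-v[0],v[1])))
T=[c(220,440,.05),c(385,408,.05),c(403,508,.05),c(250,545,.05)];print('tin',[f(t) for t in T],'c',f(np.mean(T,0)))
for a,b in((0,1),(3,2)): v=T[a]-T[b];print(np.degrees(np.arctan2(-v[0],v[1])))
K=[k(410,85,.003),k(490,88,.003),k(475,217,.015),k(390,207,.015)];print('chock',[f(t) for t in K],'c',f(np.mean(K,0)))
v=K[0]+K[1]-K[2]-K[3];print(np.degrees(np.arctan2(v[1],v[0])),np.hypot(*v[:2])/2)
s=bot.read_state();print(s['time'])
```

```text
board [ 457.6 -164.    19.2]
board [ 472.  -349.6   19.2]
board [ 697.7 -332.    55. ]
board [ 684.1 -147.6   55. ]
len 0.22672424388160375 0.18552494652718712 yaw 4.30105487812177 4.3098435938424595 ctr [ 577.8 -248.3   37.1]
handle [[ 592.5 -351.7   86. ]
 [ 595.3 -406.    86. ]]
bar [[ 575.7 -143.8   88. ]
 [ 592.1 -347.9   88. ]] 4.588189658943173
tin [array([ 514.8, -194. ,   50. ]), array([ 532.6, -275. ,   50. ]), array([ 483.7, -283.7,   50. ]), array([ 463.9, -209. ,   50. ])] c [ 498.8 -240.4   50. ]
12.355378982970555
14.844129478562067
chock [array([682.2, 164.5,   3. ]), array([681.6, 113.4,   3. ]), array([596. , 118.4,  15. ]), array([601., 172.,  15.])] c [640.2 142.1   9. ]
-4.293087260083878 0.0836219917347205
0.3
```

```bash
python3 -m jog '[[[0,0,0,4,0,0,0],[0,0,0,4,0,0,0],[0,0,0,4,0,0,0],[0,1,-4,0,0,0,0],[0,1,-4,0,0,0,0]]]'
python3 -m jog '[[[0,1,-4,0,0,0,-0.11],[0,1,-4,0,0,0,-0.11],[0,1,-4,0,0,0,-0.11],[0,1,-4,0,0,0,-0.11],[0,1,-4,0,0,0,0]]]'
python3 -c "
from h import *;print(bot.read_state()['q'])"
```

```text
time: 0.72
ee_pos: [0.3022, 0.5072, 0.379]
eef_rot: [179.7, -0.0, 154.4]
wrist_force: [1.4, -0.6, 0.1]
grip_width: 0.0852
gripper_force: 0.0
time: 1.13
ee_pos: [0.3527, 0.3033, 0.3763]
eef_rot: [180.0, -0.0, 128.6]
wrist_force: [1.4, 0.0, 1.3]
grip_width: 0.0852
gripper_force: 0.0
[-58.76107553  -5.47997709  11.60733768  97.31583358   1.07937317
  88.02819683  -8.64108355]
```

```bash
python3 -m jog '[[[0,1,-3.9,0,0,0,-0.11],[0,1,-3.9,0,0,0,-0.11],[0,1,-3.9,0,0,0,-0.11],[0,1,-3.9,0,0,0,-0.11],[0,1,-3.9,0,0,0,0]]]'
python3 -m jog '[[[0,1,-3.9,0,0,0,0],[0,1,-3.9,0,0,0,0],[0,1,-3.9,0,0,0,0],[0,1,-3.9,0,0,0,0],[0,1,-3.9,0,0,0,0]]]'
python3 -m jog '[[[0,1,-3.9,-3,0,0,0],[0,1,-3.9,-3,0,0,0],[0,1,-3.9,-3,0.004,-0.052,0],[0,1,-3.6,-3,0.004,-0.052,0],[0,0,0,-3,0.004,-0.052,0]]]'
python3 -c "
from h import *;print(bot.read_state()['q'])
d=snap('wrist');save(d,'w1.png')
h=cv2.cvtColor(d['image'],cv2.COLOR_RGB2HSV)
m=(h[...,0]>95)&(h[...,0]<125)&(h[...,1]>80)&(d['range_z']>0)
m=cv2.morphologyEx(m.astype(np.uint8),cv2.MORPH_OPEN,np.ones((5,5)))
n,l,s,c=cv2.connectedComponentsWithStats(m);i=1+np.argmax(s[1:,4]);P=d['P'][l==i];print(s[i],np.median(P,0),cv2.minAreaRect((P[:,:2]*1000).astype(np.float32)))
A=np.c_[P[:,:2],np.ones(len(P))];print(np.linalg.lstsq(A,P[:,2],rcond=None)[0])
"
```

```text
time: 1.55
ee_pos: [0.4026, 0.1082, 0.3765]
eef_rot: [180.0, -0.0, 103.4]
wrist_force: [1.6, -0.6, 0.5]
grip_width: 0.0852
gripper_force: 0.0
time: 1.97
ee_pos: [0.4525, -0.087, 0.3766]
eef_rot: [179.9, -0.0, 103.8]
wrist_force: [0.6, -0.1, -1.1]
grip_width: 0.0857
gripper_force: 0.0
time: 2.38
ee_pos: [0.4866, -0.2197, 0.2456]
eef_rot: [171.0, 1.8, 103.3]
wrist_force: [-0.2, -1.0, -0.5]
grip_width: 0.0855
gripper_force: 0.0
[-34.3537943   -2.84921496  55.84001625 109.35457872  -1.52910696
  63.82352074  35.63643747]
[ 214  182   45   35 1014] [ 0.49529657 -0.25129487  0.04716621] ((498.16119384765625, -250.90428161621094), (47.539737701416016, 39.36353302001953), 11.019674301147461)
[ 0.15867414  0.01331704 -0.02805792]
```

View pics/w1.png

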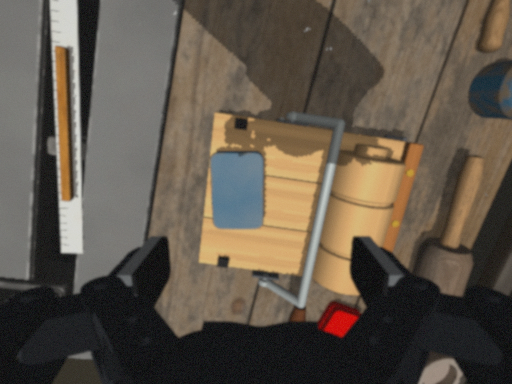

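Wrist view: tin spans (211,152)–(264,229), bar from (290,118) over (340,125) to (302,300); fingers at left/right below.

```bash
python3 -m jog '[[[0,0,0,0,0,0,0],[0,0,0,0,0,0,0]]]'
python3 -c "
from h import *
s=bot.read_state();print(s['ee_pos'],s['eef_rot'],s['q'])
d=snap('wrist');save(d,'w2.png')
h=cv2.cvtColor(d['image'],cv2.COLOR_RGB2HSV)
m=(h[...,0]>95)&(h[...,0]<125)&(h[...,1]>60)&(d['range_z']>0)&(d['P'][...,2]<.07)&(d['P'][...,2]>.02)&(abs(d['P'][...,0]-.5)<.07)&(abs(d['P'][...,1]+.24)<.09)
m=cv2.morphologyEx(m.astype(np.uint8),cv2.MORPH_OPEN,np.ones((3,3)))
n,l,st,c=cv2.connectedComponentsWithStats(m);i=1+np.argmax(st[1:,4]);P=d['P'][l==i];print(st[i],np.median(P,0),cv2.minAreaRect((P[:,:2]*1000).astype(np.float32)))
A=np.c_[P[:,:2],np.ones(len(P))];print(np.linalg.lstsq(A,P[:,2],rcond=None)[0])
T=R.from_euler('xyz',s['eef_rot'],degrees=True).as_matrix();print('tool z',T[:,2],'y',T[:,1])
"
```

```text
time: 2.6
ee_pos: [0.4867, -0.2123, 0.2468]
eef_rot: [171.2, 1.4, 103.8]
wrist_force: [0.7, 0.4, 0.4]
grip_width: 0.0854
gripper_force: 0.0
[ 0.48665122 -0.21227089  0.24683772] [171.17081625   1.42142132 103.75813004] [-34.60051894  -3.10102194  55.26410654 109.3268927   -1.42789026
  64.36846461  35.19899987]
[ 212  160   49   74 3036] [ 0.49424943 -0.2416109   0.04712516] ((496.98760986328125, -241.29315185546875), (51.69770812988281, 83.60576629638672), 11.895136833190918)
[ 0.15855145  0.01328934 -0.02803638]
tool z [ 0.15491485  0.01269466 -0.98784626] y [0.95889315 0.23870379 0.15344194]
```

```bash
python3 -m jog '[[[0,-0.2,-1.0,-3.2,0,0,0],[0,-0.2,-1.0,-3.2,0,0,0],[0,-0.2,-1.05,-3.2,0,0,0],[0,0.55,0.05,-3.5,0,0,0],[0,0.5,0.05,-3.2,0,0,0]]]'
python3 -m jog '[[[0,0.25,0,-1.6,0,0,0],[0,0.25,0,-1.6,0,0,0],[0,0,0,0,0,0,0]]]'
```

```text
time: 3.07
ee_pos: [0.4936, -0.2421, 0.0826]
eef_rot: [171.0, 1.5, 103.9]
wrist_force: [0.1, 0.3, 0.1]
grip_width: 0.0853
gripper_force: 0.0
time: 3.32
ee_pos: [0.4973, -0.2406, 0.0491]
eef_rot: [171.3, 1.4, 104.0]
wrist_force: [-0.0, 0.1, -0.0]
grip_width: 0.0854
gripper_force: 0.0
```

```bash
python3 -m jog '[[[120,0,0,0.1,0,0,0],[160,0,0,0,0,0,0],[200,0,0,0,0,0,0],[255,0,0,0,0,0,0],[255,0,0,0,0,0,0]]]' 40
python3 -m jog '[[[255,0,0,0,0,0,0],[255,0,0,0,0,0,0],[255,-0.2,0,1.5,0,0,0],[255,-0.2,0,2.5,0,0,0],[255,0,0,3.5,0,0,0]]]' 40
```

```text
time: 3.73
ee_pos: [0.4973, -0.2426, 0.0537]
eef_rot: [171.0, 1.5, 103.7]
wrist_force: [0.4, 0.3, 5.2]
grip_width: 0.0541
gripper_force: 41.6
time: 4.15
ee_pos: [0.4903, -0.2419, 0.1266]
eef_rot: [171.3, 1.4, 103.7]
wrist_force: [1.5, 0.7, -0.2]
grip_width: 0.054
gripper_force: 43.9
```

```bash
python3 -m jog '[[[255,0,1,3,0,0,0],[255,0.5,2,3,0,0,-0.04],[255,1,3,3,0,0,-0.04],[255,2.2,3,0,-0.004,0.052,-0.04],[255,2.2,3,0,-0.004,0.052,-0.04]]]' 40
python3 -m jog '[[[255,2.3,3.1,0,-0.004,0.052,0],[255,2.3,0,-2,0,0,0],[255,0,0,-4,0,0,0],[255,0,0,-4,0,0,0],[255,0,0,-2,0,0,0]]]' 40
python3 -m jog '[[[255,0,0,0,0,0,0],[255,0,0,0,0,0,0]]]' 40
python3 -c "
from h import *
d=snap('side');cv2.imwrite('pics/s1.png',cv2.cvtColor(cv2.resize(d['image'][100:240,190:340],None,fx=4,fy=4),cv2.COLOR_RGB2BGR))"
```

```text
time: 4.57
ee_pos: [0.5518, -0.124, 0.2215]
eef_rot: [176.3, 0.6, 94.7]
wrist_force: [0.9, 0.3, -1.0]
grip_width: 0.054
gripper_force: 44.0
time: 4.98
ee_pos: [0.5945, -0.0932, 0.0906]
eef_rot: [-179.7, 1.1, 94.9]
wrist_force: [-0.6, 0.7, -2.0]
grip_width: 0.0538
gripper_force: 43.9
time: 5.15
ee_pos: [0.5958, -0.0942, 0.0946]
eef_rot: [-179.9, 1.2, 94.9]
wrist_force: [-0.1, -0.3, -1.1]
grip_width: 0.0541
gripper_force: 43.9
```

View pics/s1.png

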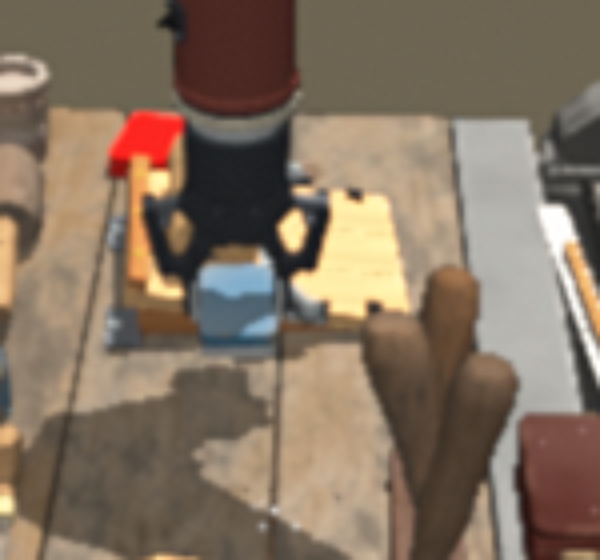

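The tin is held between the fingers at (235,300), over free bench left of the stand.

```bash
python3 -m jog '[[[255,0,0.6,-3,0,0,0],[255,0,0,-2,0,0,0],[255,0,0,-0.8,0,0,0],[255,0,0,-0.4,0,0,0],[255,0,0,0,0,0,0]]]' 40
```

```text
time: 5.62
ee_pos: [0.5966, -0.0885, 0.033]
eef_rot: [-180.0, 1.2, 94.9]
wrist_force: [0.3, -0.3, -0.8]
grip_width: 0.0544
gripper_force: 43.9
```

```bash
python3 -m jog '[[[255,0,0,-0.3,0,0,0],[255,0,0,-0.2,0,0,0],[255,0,0,0,0,0,0]]]' 40
python3 -m jog '[[[100,0,0,0,0,0,0],[60,0,0,0,0,0,0],[20,0,0,0,0,0,0],[0,0,0,0,0,0,0],[0,0,0,1,0,0,0]]]' 40
python3 -m jog '[[[0,0,0,3,0,0,0],[0,0,0,4,0,0,0],[0,0,0,4,0,0,0],[0,0,0,4,0,0,0],[0,0,0,2,0,0,0]]]' 40
python3 -c "
from h import *
d=snap('wrist');print(bot.read_state()['q'])
P=d['P'];m=(abs(P[...,0]-.596)<.045)&(abs(P[...,1]+.088)<.06)&(P[...,2]>.012)&(P[...,2]<.04)
q=P[m];print(len(q),cv2.minAreaRect((q[:,:2]*1000).astype(np.float32)));A=np.c_[q[:,:2],np.ones(len(q))];print(np.linalg.lstsq(A,q[:,2],rcond=None)[0],np.median(q,0))"
```

```text
time: 5.87
ee_pos: [0.5972, -0.089, 0.029]
eef_rot: [179.9, 1.2, 94.8]
wrist_force: [-4.0, 0.2, 11.5]
grip_width: 0.0542
gripper_force: 45.7
time: 6.28
ee_pos: [0.5949, -0.088, 0.0357]
eef_rot: [-179.7, 1.1, 94.9]
wrist_force: [-0.9, 0.0, -1.3]
grip_width: 0.0853
gripper_force: 0.0
time: 6.7
ee_pos: [0.597, -0.0895, 0.2122]
eef_rot: [179.8, 1.2, 94.8]
wrist_force: [0.3, -0.6, -0.1]
grip_width: 0.0856
gripper_force: 0.0
[-41.09432772  22.00642984  57.09872815  96.37133513 -18.32235089
  71.41656346  24.58088129]
4375 ((595.345458984375, -89.23677825927734), (57.10789108276367, 85.75959014892578), 4.613171577453613)
[ 0.00216252 -0.00679924  0.02080299] [ 0.59513623 -0.08660511  0.02275306]
```

```bash
python3 -m jog '[[[0,0.3,0,4,0,0,0.117],[0,0.3,1,3,0,0,0.117],[0,0.3,2.2,0,0,0,0.117],[0,0.4,2.5,0,0,0,0.117],[0,0.4,2.5,0,0,0,0.117]]]'
python3 -m jog '[[[0,0.4,2.5,0,0,0,0.117],[0,0.4,2.5,0,0,0,0.117],[0,0.4,2.5,0,0,0,0.117],[0,0.4,2.5,0,0,0,0.117],[0,0.4,2.5,0,0,0,0.117]]]'
python3 -m jog '[[[0,0.4,2.5,-3,0,0,0.117],[0,0.3,0,-4,0,0,0.117],[0,0,0,0,0,0,0],[0,0,0,0,0,0,0]]]'
cat > chk.py <<'E'
from h import *
import sys
x,y,h,lo,hi=map(float,sys.argv[1:6])
s=bot.read_state();d=snap('wrist');print(s['ee_pos'],s['eef_rot'],s['q'].round(0))
save(d,sys.argv[6])
P=d['P'];m=(abs(P[...,0]-x)<h)&(abs(P[...,1]-y)<h)&(P[...,2]>lo)&(P[...,2]<hi)
q=P[m];print(len(q),cv2.minAreaRect((q[:,:2]*1000).astype(np.float32)),np.median(q,0))
E
python3 chk.py .64 .143 .075 .004 .05 w3.png; python3 chk.py .64 .143 .075 .022 .05 w4.png
```

```text
time: 7.17
ee_pos: [0.6129, -0.006, 0.2779]
eef_rot: [-180.0, 1.2, 128.6]
wrist_force: [-0.2, 0.7, -0.3]
grip_width: 0.0854
gripper_force: 0.0
time: 7.58
ee_pos: [0.6327, 0.1197, 0.2771]
eef_rot: [-179.9, 1.2, 162.2]
wrist_force: [0.2, -1.4, 0.5]
grip_width: 0.0853
gripper_force: 0.0
time: 7.92
ee_pos: [0.6386, 0.1428, 0.2056]
eef_rot: [-179.7, 0.9, 175.1]
wrist_force: [0.2, 0.2, 0.7]
grip_width: 0.0853
gripper_force: 0.0
[0.63861979 0.14277721 0.20560611] [-179.73836479    0.94848578  175.06693245] [-45.  24.  37.  89. -14.  71.  79.]
3923 ((627.119384765625, 143.6376953125), (145.15863037109375, 108.81875610351562), 86.13081359863281) [0.62997778 0.14159686 0.02619849]
[0.63990975 0.14227578 0.20786278] [-179.82032302    1.15042366  174.96791444] [-45.  24.  37.  89. -14.  71.  79.]
2671 ((615.2199096679688, 122.46199798583984), (104.38861083984375, 62.602787017822266), 70.2859115600586) [0.620878   0.14262392 0.02668614]
```

View pics/w3.png

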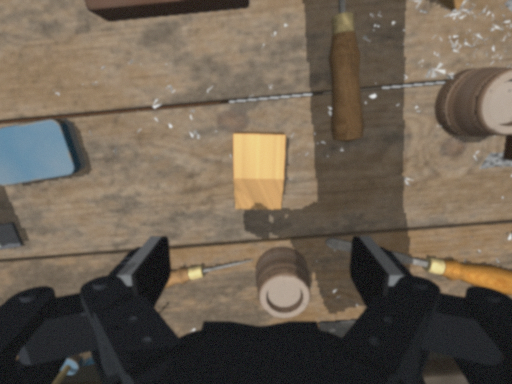

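Wrist view: low chock with flat top (233..286, 132..180) and slope down to the nose edge (236..283, 209); former at (283,295) beyond the nose.

Run:
```python
from h import *
d=snap('wrist');Rm=d['rotation'];e=d['eye']
def cast(u,v,z):
    r=Rm@np.array([(u-d['cx'])/d['fx'],-(v-d['cy'])/d['fy'],-1]);return e+r*(z-e[2])/r[2]
h=cv2.cvtColor(d['image'],cv2.COLOR_RGB2HSV)
m=((h[...,0]<25)&(h[...,1]>95)&(h[...,2]>110)).astype(np.uint8);m=cv2.morphologyEx(m,cv2.MORPH_OPEN,np.ones((5,5)))
n,l,st,c=cv2.connectedComponentsWithStats(m);print(l[171,260],st[l[171,260]])
b=st[l[171,260]] if l[171,260] else None
A,B=cast(234,132.5,.027),cast(286,133.5,.027);C,D=cast(236,209.5,.003),cast(283,209.5,.003)
print(A*1e3,B*1e3,C*1e3,D*1e3)
v=(C+D-A-B)/2;print('yaw',np.degrees(np.arctan2(v[1],v[0])),'len',np.hypot(*v[:2]),'c',(A+B+C+D)/4)
v=B-A;print('yaw',np.degrees(np.arctan2(-v[0],v[1])),np.linalg.norm(v))
```

```text
2 [ 232  129   54   77 3923]
[596.33361262 121.17001352  27.        ] [601.77693064 171.75115394  27.        ] [684.35090683 111.46018377   3.        ] [689.02943957 164.7040128    3.        ]
yaw -5.4612620611838585 len 0.08803451023184222 c [0.64287272 0.14227134 0.015     ]
yaw -6.142279020370011 0.05087319015387762
```

```bash
python3 -m jog '[[[0,-1.3,0.1,-4,0,0,0],[0,-1.3,0.1,-4,0,0,0],[0,0,0,-4,0,0,0],[0,0,0,-3.5,0,0,0],[0,0,0,-1.5,0,0,0]]]'
python3 -m jog '[[[0,0,0,-0.5,0,0,0],[0,0,0,0,0,0,0]]]'
```

```text
time: 8.48
ee_pos: [0.6128, 0.145, 0.0352]
eef_rot: [-179.8, 1.0, 175.1]
wrist_force: [-1.0, 0.2, -0.5]
grip_width: 0.0856
gripper_force: 0.0
time: 8.65
ee_pos: [0.6147, 0.1451, 0.0332]
eef_rot: [-179.9, 1.2, 175.2]
wrist_force: [-0.2, 0.9, 0.2]
grip_width: 0.0856
gripper_force: 0.0
```

```bash
python3 -m jog '[[[120,0,0,0,0,0,0],[160,0,0,0,0,0,0],[255,0,0,0,0,0,0],[255,0,0,0,0,0,0],[255,0,0,0,0,0,0]]]' 40
python3 -m jog '[[[255,0,0,0,0,0,0],[255,0,0,1.5,0,0,0],[255,0,0,3,0,0,0],[255,0,0,4,0,0,0],[255,0,0,4,0,0,0]]]' 40
```

```text
time: 9.07
ee_pos: [0.6155, 0.1458, 0.0349]
eef_rot: [-180.0, 1.3, 175.3]
wrist_force: [-1.2, -1.2, 9.3]
grip_width: 0.0514
gripper_force: 40.4
time: 9.48
ee_pos: [0.6136, 0.1453, 0.1593]
eef_rot: [-179.9, 1.1, 175.3]
wrist_force: [1.4, 0.9, -1.4]
grip_width: 0.0516
gripper_force: 42.4
```

```bash
python3 -m jog '[[[255,0,0,4,0,0,0],[255,0,0,4,0,0,0],[255,0,0,4,0,0,0],[255,0,-1,4,0,0,0.04],[255,0,-3,1.5,0,0,0.04]]]' 40
python3 -m jog '[[[255,0,-4,0,0,0,0.04],[255,0,-4,0,0,0,0.037],[255,0,-4,0,0,0,0],[255,-1,-4,0,0,0,0],[255,-2,-3.5,0,0,0,0]]]' 40
python3 -m jog '[[[255,-2,-3.5,0,0,0,0],[255,-2,-3.5,0,0,0,0],[255,-2,-3.5,0,0,0,0],[255,-2,-3.5,0,0,0,0],[255,-2,-2.5,-1,0,0,0]]]' 40
python3 -m jog '[[[255,0,0,-4,0.003,-0.04,0],[255,0,0,-4,0.003,-0.04,0],[255,0,0,-4,0.003,-0.04,0],[255,0,0,-4,0.003,-0.037,0],[255,0,0,0,0,0,0]]]' 40
python3 -c "
from h import *;print(bot.read_state()['q'].round(0))"
```

```text
time: 9.9
ee_pos: [0.6151, 0.1104, 0.3392]
eef_rot: [179.9, 1.6, -179.6]
wrist_force: [1.0, 1.2, -1.1]
grip_width: 0.051
gripper_force: 42.4
time: 10.32
ee_pos: [0.5841, -0.0922, 0.3331]
eef_rot: [-179.8, 1.2, -175.8]
wrist_force: [0.5, 0.0, -1.4]
grip_width: 0.0513
gripper_force: 42.4
time: 10.73
ee_pos: [0.4826, -0.2582, 0.3249]
eef_rot: [-179.8, 1.4, -175.9]
wrist_force: [-0.1, -1.1, -1.0]
grip_width: 0.0512
gripper_force: 42.5
time: 11.15
ee_pos: [0.4787, -0.2526, 0.1561]
eef_rot: [179.8, 9.8, -175.9]
wrist_force: [-1.2, 1.0, -2.3]
grip_width: 0.0512
gripper_force: 42.4
[-20.   7.  50. 115. -14.  54. 131.]
```

```bash
python3 -m jog '[[[255,0.2,0,-3,0,0,0],[255,0.1,0,-3,0,0,0],[255,0,0,-2.5,0,0,0],[255,0,0,-0.8,0,0,0],[255,0,0,0,0,0,0]]]' 40
python3 -m jog '[[[255,0,0,-0.2,0,0,0],[255,0,0,-0.2,0,0,0],[255,0,0,0,0,0,0]]]' 40
python3 -c "
from h import *
d=snap('side');cv2.imwrite('pics/s2.png',cv2.cvtColor(cv2.resize(d['image'][110:210,200:330],None,fx=5,fy=5,interpolation=cv2.INTER_CUBIC),cv2.COLOR_RGB2BGR))"
```

```text
time: 11.57
ee_pos: [0.4872, -0.2541, 0.0696]
eef_rot: [-179.9, 10.1, -175.7]
wrist_force: [0.2, -0.1, -0.9]
grip_width: 0.0512
gripper_force: 42.4
time: 11.82
ee_pos: [0.4882, -0.2546, 0.0671]
eef_rot: [-179.9, 10.3, -175.7]
wrist_force: [0.1, -0.5, -0.4]
grip_width: 0.0511
gripper_force: 42.4
```

View pics/s2.png

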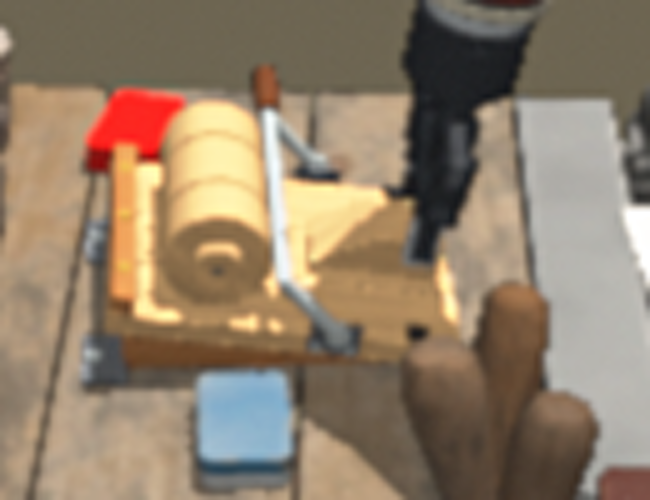

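The tin stands flat on the bench at (243,425); chock in the gripper at (420,240), in shadow, just over the low board, clear of the bar.

```bash
python3 -m jog '[[[255,0,0,-0.3,0,0,0],[255,0,0,-0.3,0,0,0],[255,0,0,0,0,0,0]]]' 40; python3 -m jog '[[[255,0,0,-0.2,0,0,0],[255,0,0,0,0,0,0]]]' 40
```

```text
time: 12.12
ee_pos: [0.4869, -0.2541, 0.0591]
eef_rot: [-179.9, 10.2, -175.7]
wrist_force: [-0.3, 0.1, -1.1]
grip_width: 0.0513
gripper_force: 42.4
time: 12.28
ee_pos: [0.4871, -0.2544, 0.0578]
eef_rot: [-179.9, 10.2, -175.7]
wrist_force: [-2.2, 1.1, 5.0]
grip_width: 0.051
gripper_force: 43.0
```

```bash
python3 -m jog '[[[255,0.98,0.07,0.2,0,0,0],[255,0.98,0.07,0.16,0,0,0],[255,0.98,0.07,0.16,0,0,0],[255,0.98,0.07,0.16,0,0,0],[255,0,0,0,0,0,0]]]' 40; python3 -m jog '[[[255,0.3,0.02,0.05,0,0,0],[255,0,0,0,0,0,0]]]' 40
```

```text
time: 12.7
ee_pos: [0.5289, -0.2509, 0.0647]
eef_rot: [-179.8, 10.2, -175.6]
wrist_force: [-0.2, -0.3, -0.9]
grip_width: 0.0514
gripper_force: 42.4
time: 12.87
ee_pos: [0.5293, -0.2513, 0.0646]
eef_rot: [-179.9, 10.1, -175.7]
wrist_force: [-0.4, -0.5, -1.2]
grip_width: 0.0513
gripper_force: 42.5
```

```bash
for i in 1; do python3 -m jog '[[[255,0.25,0.02,0.03,0,0,0],[255,0,0,0,0,0,0]]]' 40; python3 -m jog '[[[255,0.2,0.02,0.03,0,0,0],[255,0,0,0,0,0,0]]]' 40; done
```

```text
time: 13.03
ee_pos: [0.5318, -0.2512, 0.0651]
eef_rot: [-179.9, 10.2, -175.7]
wrist_force: [0.0, -0.5, -0.5]
grip_width: 0.0512
gripper_force: 42.5
time: 13.2
ee_pos: [0.534, -0.2509, 0.0654]
eef_rot: [-179.9, 10.2, -175.7]
wrist_force: [-0.4, 0.4, -1.3]
grip_width: 0.051
gripper_force: 42.5
```

```bash
python3 -m jog '[[[255,0,0,-0.1,0,0,0],[255,0.15,0.01,0.02,0,0,0],[255,0,0,0,0,0,0]]]' 40; python3 -m jog '[[[255,0.2,0.01,0.03,0,0,0],[255,0,0,0,0,0,0]]]' 40;python3 -m jog '[[[255,0.2,0.01,0.03,0,0,0],[255,0,0,0,0,0,0]]]' 40
```

```text
time: 13.45
ee_pos: [0.5341, -0.251, 0.0652]
eef_rot: [-180.0, 10.1, -175.8]
wrist_force: [-12.0, 3.8, 17.5]
grip_width: 0.0514
gripper_force: 44.2
time: 13.62
ee_pos: [0.5351, -0.2512, 0.0653]
eef_rot: [180.0, 10.0, -175.8]
wrist_force: [-17.7, 3.9, 22.5]
grip_width: 0.0514
gripper_force: 44.7
time: 13.78
ee_pos: [0.5369, -0.2515, 0.0656]
eef_rot: [-180.0, 10.0, -175.8]
wrist_force: [-17.8, 2.6, 21.3]
grip_width: 0.0512
gripper_force: 44.8
```

```bash
python3 -m jog '[[[255,0,0,0.08,0,0,0],[255,0,0,0,0,0,0]]]' 40
python3 -c "
from h import *
d=snap('wrist');save(d,'w5.png');d=snap('top')
cv2.imwrite('pics/t5.png',cv2.cvtColor(cv2.resize(d['image'][160:250,260:380],(800,600),interpolation=cv2.INTER_CUBIC),cv2.COLOR_RGB2BGR))"
```

```text
time: 13.95
ee_pos: [0.5391, -0.2509, 0.0662]
eef_rot: [-179.9, 10.2, -175.7]
wrist_force: [-0.6, 0.2, -1.4]
grip_width: 0.0514
gripper_force: 42.5
```

View pics/w5.png

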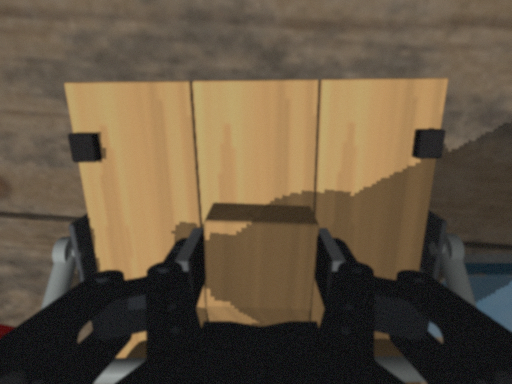

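The view shows the chock held squarely mid-board, heel top edge at (207..316, 205), pads at (85,147) and (430,143).

Run:
```python
from h import *
d=snap('wrist');Rm=d['rotation'];e=d['eye'];print(bot.read_state()['ee_pos'])
def cast(u,v,z):
    r=Rm@np.array([(u-d['cx'])/d['fx'],-(v-d['cy'])/d['fy'],-1]);p=e+r*(z-e[2])/r[2]
    q=p[:2]-[.577,-.248];c,s=np.cos(np.radians(4.3)),np.sin(np.radians(4.3));return (np.array([c*q[0]+s*q[1],-s*q[0]+c*q[1]])*1e3).round(1)
print('heel bottom/top rows',cast(212,205,.029),cast(312,205,.029),cast(208,221,.0557),cast(316,222,.0557))
print('board low corners',cast(66,84,.0192),cast(447,79,.0192))
for v in range(195,235,3): print(v,d['image'][v,262],d['P'][v,262].round(4))
```

```text
[ 0.53930979 -0.25080988  0.06613389]
heel bottom/top rows [-50.  -24.3] [-50.   28.7] [-56.2 -21.8] [-55.7  26. ]
board low corners [-109.9  -91.1] [-112.    89.4]
195 [189 150  98] [ 0.5219 -0.2499  0.0272]
198 [190 148  98] [ 0.5231 -0.2498  0.0283]
201 [189 149 100] [ 0.525  -0.2497  0.0281]
204 [132 105  72] [ 0.5265 -0.2496  0.0287]
207 [64 54 37] [ 0.5251 -0.2497  0.0347]
210 [65 53 38] [ 0.5246 -0.2498  0.0388]
213 [59 50 27] [ 0.5241 -0.2498  0.0427]
216 [60 48 34] [ 0.5234 -0.2499  0.0469]
219 [64 51 34] [ 0.5224 -0.25    0.0513]
222 [86 70 48] [ 0.5215 -0.2501  0.0554]
225 [109  86  58] [ 0.523  -0.25    0.0555]
228 [114  90  61] [ 0.5243 -0.2499  0.0559]
231 [110  87  57] [ 0.5263 -0.2497  0.0553]
234 [109  87  58] [ 0.5274 -0.2496  0.0561]
```

```bash
python3 -m jog '[[[255,0.15,0.01,0.03,0,0,0],[255,0,0,0,0,0,0]]]' 40;python3 -m jog '[[[255,0.15,0.01,0.03,0,0,0],[255,0,0,0,0,0,0]]]' 40;python3 -m jog '[[[255,0.15,0.01,0.03,0,0,0],[255,0,0,0,0,0,0]]]' 40
```

```text
time: 14.27
ee_pos: [0.5406, -0.2507, 0.0663]
eef_rot: [-179.9, 10.2, -175.7]
wrist_force: [-4.8, 0.0, 5.4]
grip_width: 0.0511
gripper_force: 43.1
time: 14.43
ee_pos: [0.5414, -0.2507, 0.0664]
eef_rot: [-179.9, 10.1, -175.7]
wrist_force: [-8.4, 0.1, 8.7]
grip_width: 0.0514
gripper_force: 43.2
time: 14.6
ee_pos: [0.5429, -0.2506, 0.0666]
eef_rot: [-179.9, 10.1, -175.7]
wrist_force: [-7.9, -0.9, 5.0]
grip_width: 0.0513
gripper_force: 43.1
```

Contact with the billet (fx −8 N beyond what board friction explains). Release, back off, and check.

```bash
python3 -m jog '[[[100,0,0,0,0,0,0],[60,0,0,0,0,0,0],[30,0,0,0,0,0,0],[0,0,0,0,0,0,0],[0,-0.2,0,1,0,0,0]]]' 40
python3 -m jog '[[[0,-0.5,0,3,0,0,0],[0,-0.7,0,4,0,0,0],[0,-2,0,4,0,0,0],[0,-3,0,2,0,0,0],[0,0,0,0,0,0,0]]]' 40
python3 - <<'E'
from h import *
d=snap('wrist');save(d,'w6.png');print(bot.read_state()['ee_pos'],bot.read_state()['q'].round(0))
E
```

```text
time: 15.02
ee_pos: [0.5414, -0.2495, 0.0757]
eef_rot: [-179.9, 10.1, -175.7]
wrist_force: [-0.4, 0.6, 0.3]
grip_width: 0.0855
gripper_force: 0.0
time: 15.43
ee_pos: [0.4789, -0.2538, 0.2102]
eef_rot: [-180.0, 10.7, -176.0]
wrist_force: [1.8, -1.0, -1.8]
grip_width: 0.0856
gripper_force: 0.0
[ 0.48052872 -0.25182006  0.20816171] [-25.   2.  53. 112.  -8.  59. 126.]
```

View pics/w6.png

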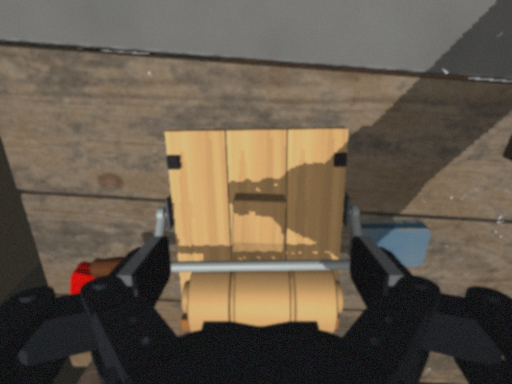

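The chock lies mid-board with its heel at (233..285, 198), under the bar (row 266), against the billet (rows 272–330).

```bash
cat > st.py <<'E'
from h import *
def stand(P):
    q=P-np.array([.577,-.248,0]);c,s=np.cos(np.radians(4.3)),np.sin(np.radians(4.3))
    return np.stack([c*q[...,0]+s*q[...,1],-s*q[...,0]+c*q[...,1],q[...,2]],-1)*1e3
def rep(n):
    d=snap(n);S=stand(d['P']);x,y,z=S[...,0],S[...,1],S[...,2];b=37.1+.158*x
    m=(abs(y)<40)&(x>-100)&(x<0)&(z>b+20)&(z<b+32)
    if m.sum(): q=S[m];print(n,'chock top: heel x',np.percentile(q[:,0],[2,5]).round(1),'y',np.percentile(q[:,1],[2,98]).round(1),len(q))
    m=(abs(y)<85)&(x>10)&(x<90)&(z>108)&(z<125);q=S[m]
    if m.sum(): 
        hi=q[q[:,2]>np.percentile(q[:,2],90)-1];
        print(n,'billet x',np.median(q[:,0]),'crest z',np.percentile(q[:,2],[50,95]),'y',np.percentile(q[:,1],[2,98]).round(1));print('  slope dx/dy',np.polyfit(q[:,1],q[:,0],1))
    m=(y<-108)&(y>-165)&(abs(x+20)<75)&(z>25)&(z<120);q=S[m]
    if m.sum(): print(n,'handle',np.median(q,0).round(1),np.percentile(q,[5,95],axis=0).round(0).tolist(),len(q))
    return d,S
if __name__=='__main__': rep('wrist');rep('top')
E
python3 st.py
```

```text
wrist chock top: heel x [-51.  -50.3] y [-24.4  25.3] 2558
wrist billet x 35.83153927961073 crest z [112.49095968 115.0752007 ] y [-63.5  70.8]
  slope dx/dy [-1.44875024e-03  3.65189418e+01]
wrist handle [   0.  -145.6   88.5] [[-3.0, -158.0, 80.0], [9.0, -131.0, 92.0]] 534
top chock top: heel x [-50.2 -48.9] y [-22.9  26.8] 230
top billet x 47.084149128094765 crest z [112.93013423 118.30380718] y [-60.9  72.1]
  slope dx/dy [4.21213370e-03 4.72382214e+01]
top handle [   6.1 -132.6   89.5] [[-2.0, -155.0, 84.0], [14.0, -112.0, 95.0]] 87
```

```bash
python3 -m jog '[[[255,1,-2.5,0.5,-0.009,0.117,0],[255,2.5,-2.6,0,-0.009,0.117,0],[255,3,-2.6,0,-0.008,0.116,0],[255,3,-2.5,0,0,0,0],[255,3,-2.5,0,0,0,0]]]' 30
python3 -m jog '[[[255,3,0,0,0,0,0],[255,0,0,-2,0,0,0],[255,0,0,-3,0,0,0],[255,0,0,0,0,0,0],[255,0,0,0,0,0,0]]]' 30
python3 -c "
from st import *;s=bot.read_state();print(stand(s['ee_pos']),s['q'].round(0),s['eef_rot'])"; python3 -c "
from st import *
rep('top')"
```

```text
time: 16.0
ee_pos: [0.5877, -0.355, 0.2075]
eef_rot: [-179.6, -4.1, -175.7]
wrist_force: [-0.4, -1.5, 1.5]
grip_width: 0.0255
gripper_force: 0.0
time: 16.42
ee_pos: [0.614, -0.3552, 0.1583]
eef_rot: [-179.6, -4.2, -176.0]
wrist_force: [-0.4, -0.2, 1.1]
grip_width: 0.0001
gripper_force: 0.0
[  28.81139418 -109.65273929  158.29259769] [ -5.  39.  48.  80. -26.  76. 138.] [-179.60369678   -4.15874645 -175.9622959 ]
top billet x 50.13213126249779 crest z [113.07735647 119.33949197] y [-24.2  74. ]
  slope dx/dy [-0.09439698 52.6302855 ]
```

```bash
python3 -m jog '[[[255,1.1,-1.2,0,-0.004,0.05,-0.1],[255,1.1,-1.2,0,-0.004,0.05,-0.1],[255,0,0,-2.5,0,0,0],[255,0,0,-2.5,0,0,0],[255,0,0,0,0,0,0]]]'
python3 -c "
from st import *;s=bot.read_state();print(stand(s['ee_pos']),s['q'].round(0),s['eef_rot'])"
```

```text
time: 16.88
ee_pos: [0.636, -0.3791, 0.1081]
eef_rot: [-178.9, -9.8, 172.5]
wrist_force: [-0.4, 0.9, -1.4]
grip_width: -0.0003
gripper_force: 0.0
[  49.01690865 -135.17483996  108.13924999] [ -1.  50.  48.  71. -29.  81. 127.] [-178.92748839   -9.77107318  172.49176469]
```

```bash
python3 -m jog '[[[255,0,0,-1,0,0,0],[255,-1,-0.08,0,0,0,0],[255,-1,-0.08,0,0,0,0],[255,-1,-0.08,0,0,0,0],[255,-1,-0.08,0,0,0,0]]]'
python3 -m jog '[[[255,-1,-0.08,0.1,0,0,0],[255,-1,-0.08,0.1,0,0,0],[255,-1,-0.08,0.1,0,0,0],[255,-1,-0.08,0,0,0,0],[255,-0.5,0,0,0,0,0]]]'
python3 -c "
from st import *;s=bot.read_state();print(stand(s['ee_pos']),s['q'].round(0),s['eef_rot'])
rep('wrist')"
```

```text
time: 17.3
ee_pos: [0.5998, -0.3835, 0.106]
eef_rot: [-178.7, -9.1, 172.6]
wrist_force: [2.9, 0.3, 1.1]
grip_width: 0.0002
gripper_force: 1.2
time: 17.72
ee_pos: [0.5503, -0.387, 0.1055]
eef_rot: [-178.8, -9.5, 172.4]
wrist_force: [0.3, 0.6, 0.3]
grip_width: -0.0002
gripper_force: 0.4
[ -37.06388026 -136.64972768  105.47489335] [ -3.  43.  51.  84. -26.  75. 132.] [-178.82985365   -9.50067442  172.40207938]
wrist chock top: heel x [-50.6 -49.3] y [-26.    9.5] 5822
wrist handle [ -59.1 -134.5   90.9] [[-71.0, -156.0, 86.0], [-42.0, -113.0, 118.0]] 5983
```

```bash
python3 -m jog '[[[255,0.3,0,2,0,0,0],[255,0,0,1.8,0,0,0],[255,-2,-0.15,0,0,0,0],[255,-2,-0.15,0,0,0,0],[255,0,0,-2,0,0,0]]]'
python3 -m jog '[[[255,0,0,-1.5,0,0,0],[255,0,0,-1.5,0,0,0],[255,0,0,-1,0,0,0],[255,0,0,-0.6,0,0,0],[255,0,0,0,0,0,0]]]'
python3 -c "
from st import *;s=bot.read_state();print(stand(s['ee_pos']),s['q'].round(0))
rep('wrist')"
```

```text
time: 18.18
ee_pos: [0.512, -0.3928, 0.1267]
eef_rot: [-178.6, -9.3, 172.2]
wrist_force: [-0.3, -1.6, 0.3]
grip_width: -0.0001
gripper_force: 0.0
time: 18.6
ee_pos: [0.4947, -0.3932, 0.0728]
eef_rot: [-178.8, -11.4, 171.6]
wrist_force: [-56.2, -1.4, 6.9]
grip_width: -0.0
gripper_force: 26.9
[ -92.98310237 -138.64862744   72.8374893 ] [ -3.  42.  51.  91. -25.  71. 134.]
wrist chock top: heel x [-88.1 -87.9] y [-39.1 -12. ] 1632
wrist handle [ -88.4 -114.8  101.6] [[-94.0, -143.0, 50.0], [-74.0, -109.0, 111.0]] 3444
```

```bash
python3 -m jog '[[[255,-0.5,0,0.5,0,0,0],[255,-0.5,0,2,0,0,0],[255,0,0,3,0,0,0],[255,0,0,3,0,0,0],[255,0,0,0,0,0,0]]]'
python3 -c "
from st import *;s=bot.read_state();print(stand(s['ee_pos']),s['eef_rot'])
d,S=rep('top')
for (y0,y1) in((-120,-108),(-150,-120)):
  m=(S[...,1]>y0)&(S[...,1]<y1)&(abs(S[...,0]+40)<80)&(S[...,2]>15);print(S[m].round(0)[::max(1,m.sum()//14)].tolist())
h=cv2.cvtColor(d['image'],cv2.COLOR_RGB2HSV)
m=(abs(S[...,1])<90)&(S[...,0]>-95)&(S[...,0]<20)&(S[...,2]>37.1+.158*S[...,0]+34)&(S[...,2]<100)&(h[...,1]<60)
q=S[m];print('bar rod',len(q),np.median(q,0))"
```

```text
time: 19.07
ee_pos: [0.5065, -0.3913, 0.1667]
eef_rot: [-178.7, -9.2, 172.5]
wrist_force: [0.3, -0.8, 0.1]
grip_width: -0.0004
gripper_force: 0.0
[ -81.07881365 -137.58850739  166.6694297 ] [-178.65889636   -9.22309554  172.45468992]
top chock top: heel x [-77.1 -49.7] y [-22.4  32.7] 241
top billet x 46.98422689958239 crest z [113.06262098 118.4018516 ] y [-60.6  73.3]
  slope dx/dy [3.72162975e-03 4.71622535e+01]
[[21.0, -114.0, 542.0], [13.0, -113.0, 544.0], [5.0, -118.0, 548.0], [-3.0, -119.0, 542.0], [-10.0, -108.0, 535.0], [-17.0, -116.0, 544.0], [-30.0, -110.0, 553.0], [-42.0, -112.0, 557.0], [-52.0, -109.0, 563.0], [-59.0, -114.0, 560.0], [-67.0, -109.0, 558.0], [-72.0, -119.0, 560.0], [-79.0, -110.0, 563.0], [-85.0, -113.0, 561.0], [-93.0, -109.0, 557.0]]
[[33.0, -137.0, 533.0], [20.0, -131.0, 540.0], [11.0, -132.0, 541.0], [2.0, -126.0, 541.0], [-6.0, -138.0, 543.0], [-14.0, -149.0, 542.0], [-22.0, -123.0, 543.0], [-29.0, -126.0, 545.0], [-36.0, -126.0, 543.0], [-44.0, -140.0, 547.0], [-53.0, -149.0, 557.0], [-61.0, -127.0, 559.0], [-69.0, -129.0, 563.0], [-78.0, -126.0, 563.0], [-89.0, -133.0, 512.0]]
bar rod 23 [-82.33529009  53.53742879  60.17889638]
```

```bash
python3 -m jog '[[[255,0.7,0.05,-2,0,0,0],[255,0,0,-2.5,0,0,0],[255,0,0,-2.5,0,0,0],[255,0,0,-0.6,0,0,0],[255,0,0,0,0,0,0]]]'
python3 -m jog '[[[255,0,0,-0.5,0,0,0],[255,0,0,-0.5,0,0,0],[255,0,0,0,0,0,0]]]'
```

```text
time: 19.53
ee_pos: [0.5108, -0.3878, 0.0829]
eef_rot: [-178.9, -9.8, 172.5]
wrist_force: [-0.3, -0.0, 1.4]
grip_width: -0.0
gripper_force: 0.0
time: 19.78
ee_pos: [0.5119, -0.3892, 0.0759]
eef_rot: [-178.8, -9.5, 172.5]
wrist_force: [-0.2, 0.3, -1.3]
grip_width: 0.0002
gripper_force: 0.0
```

```bash
python3 -m jog '[[[255,0,0,-0.4,0,0,0],[255,0,0,0,0,0,0]]]'
python3 -m jog '[[[255,0,0,-0.3,0,0,0],[255,0,0,0,0,0,0]]]'
```

```text
time: 19.95
ee_pos: [0.5119, -0.3891, 0.0718]
eef_rot: [-178.8, -9.5, 172.5]
wrist_force: [0.3, -0.1, 0.2]
grip_width: 0.0003
gripper_force: 0.0
time: 20.12
ee_pos: [0.5121, -0.3895, 0.0697]
eef_rot: [-178.8, -9.5, 172.5]
wrist_force: [-0.8, 1.3, 4.1]
grip_width: 0.0001
gripper_force: 2.3
```

```bash
python3 -m jog '[[[255,0,0,-0.2,0,0,0],[255,0,0,0,0,0,0]]]'
python3 -m jog '[[[255,0,0,2,0,0,0],[255,0,0,4,0,0,0],[255,0,0,4,0,0,0],[255,0,0,4,0,0,0],[255,0,0,4,0,0,0]]]'
python3 -m jog '[[[255,-1,2,3,0,-0.05,0],[255,-1,4,0,0,-0.1,0],[255,-1,4,0,0,0,0],[255,0,4,0,0,0,0],[255,0,0,0,0,0,0]]]'
python3 -c "
from st import *
print(bot.read_state()['wrist_force'])
for n in('wrist','top'):
  d,S=rep(n);h=cv2.cvtColor(d['image'],cv2.COLOR_RGB2HSV);b=37.1+.158*S[...,0]
  m=(abs(S[...,1])<88)&(S[...,0]>-105)&(S[...,0]<15)&(S[...,2]>b+8)&(S[...,2]<100)&(abs(S[...,1])>30)
  q=S[m];print('bar rod',len(q),np.median(q,0),np.percentile(q[:,2],95) if len(q) else 0)
"
```

```text
time: 20.28
ee_pos: [0.5122, -0.3896, 0.0693]
eef_rot: [-178.8, -9.4, 172.5]
wrist_force: [-3.6, 4.8, 18.6]
grip_width: 0.0
gripper_force: 8.9
time: 20.7
ee_pos: [0.5115, -0.3891, 0.2489]
eef_rot: [-178.8, -9.5, 172.4]
wrist_force: [-0.1, -0.7, -1.3]
grip_width: -0.0002
gripper_force: 0.0
time: 21.12
ee_pos: [0.4856, -0.2458, 0.2775]
eef_rot: [179.9, -1.8, 173.2]
wrist_force: [1.7, 1.0, 0.1]
grip_width: -0.0001
gripper_force: 0.0
[1.68262517 0.97687051 0.06284931]
wrist chock top: heel x [-51.1 -50.6] y [-24.   25.9] 832
wrist billet x 48.00125292549569 crest z [114.0408772  115.37078878] y [-24.8 -12. ]
  slope dx/dy [-0.77636599 34.48571724]
wrist handle [ -83.6 -132.9   43.2] [[-91.0, -157.0, 38.0], [-74.0, -111.0, 46.0]] 634
bar rod 1110 [-81.89493145  43.95656157  40.07206323] 89.54154900944376
top chock top: heel x [-40.2 -36.9] y [-22.4  28.4] 155
top billet x 47.398171070464926 crest z [112.88414853 118.68925915] y [-58.2  71.9]
  slope dx/dy [-1.16453503e-02  4.77717271e+01]
bar rod 81 [-81.26175909  57.63435601  40.91615981] 89.28038919474534
```

```bash
python3 -m jog '[[[255,0,0,0,0,0,0],[255,0,0,0,0,0,0],[255,0,0,0,0,0,0]]]' && python3 -c "
from st import *
rep('top');print(bot.hand_in())"
```

```text
time: 21.47
ee_pos: [0.4829, -0.2573, 0.278]
eef_rot: [-179.7, -1.8, 172.3]
wrist_force: [0.3, -0.9, 0.4]
grip_width: -0.0003
gripper_force: 0.0
top chock top: heel x [-48.4 -43. ] y [-23.4  27.3] 191
top billet x 47.306752695020336 crest z [113.02972526 118.87747345] y [-60.9  73. ]
  slope dx/dy [2.41993990e-03 4.73352185e+01]
the job is handed in; nothing more can be done
None
```

I handed the job in at about 21.5 s: the tin stands flat on the bench, the low chock is snug against the middle of the billet, and the stop bar lies on its pads with the billet still in place; the hand-in returned no verdict.

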